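# Find the free cover of the service box and push it open

## Task

One of the four white covers on the blue service box is free and opens on an outlet; the other three are blocked. With closed fingertips press lightly on the black ribbed ends of the covers until you find the one that rocks, then push that end down into the box until the cover stands fully open. Do not force the blocked covers, and do not pick up or shift the dongle, the loupe or the thumb-stick module beside the box.

Things in the scene. Friction and masses are not known exactly. Their poses are not given: they have to be found in the camera images.
- service_box: Fixed blue steel service box, 222 (x) x 182 (y) x 60 mm high. Origin: centre of its underside; x points from its front (robot side) to its back, y to its left, z up. Its top holds four identical white covers, two by two, flush at z = 60 mm. One is free to rock; three stand on hidden packing blocks. Which is which changes every time and cannot be seen.
- press_a (a point): Press point on top of the front left cover, in the middle of its black ribs: x -77.5, y +42.5, z 60 mm in the box frame; turns with the cover (axes as the box's when shut). The cover, a plate 90 (x) x 70 (y) x 5 mm, pivots like a see-saw on a line along y 40 mm behind this point, 20 mm of it lie in front. The cell beneath is 93 x 73 mm, free to 45 mm below the top.
- cover_a (a joint): Turn of the front left cover, rad: 0 shut and flush, grows as its front, ribbed end sinks into the box (back end rises), 0.8 fully open at its stop. A free cover moves under about 2 N at the press point and stays where it is pushed; a blocked one gives about 1 mm, then is rigid, and stays under 0.04 unless forced.
- press_b (a point): Press point on top of the front right cover, in the middle of its black ribs: x -77.5, y -42.5, z 60 mm in the box frame; turns with the cover (axes as the box's when shut). The cover, a plate 90 (x) x 70 (y) x 5 mm, pivots like a see-saw on a line along y 40 mm behind this point, 20 mm of it lie in front. The cell beneath is 93 x 73 mm, free to 45 mm below the top.
- cover_b (a joint): Turn of the front right cover, rad: 0 shut and flush, grows as its front, ribbed end sinks into the box (back end rises), 0.8 fully open at its stop. A free cover moves under about 2 N at the press point and stays where it is pushed; a blocked one gives about 1 mm, then is rigid, and stays under 0.04 unless forced.
- press_c (a point): Press point on top of the back left cover, in the middle of its black ribs: x +27.5, y +42.5, z 60 mm in the box frame; turns with the cover (axes as the box's when shut). The cover, a plate 90 (x) x 70 (y) x 5 mm, pivots like a see-saw on a line along y 40 mm behind this point, 20 mm of it lie in front. The cell beneath is 93 x 73 mm, free to 45 mm below the top.
- cover_c (a joint): Turn of the back left cover, rad: 0 shut and flush, grows as its front, ribbed end sinks into the box (back end rises), 0.8 fully open at its stop. A free cover moves under about 2 N at the press point and stays where it is pushed; a blocked one gives about 1 mm, then is rigid, and stays under 0.04 unless forced.
- press_d (a point): Press point on top of the back right cover, in the middle of its black ribs: x +27.5, y -42.5, z 60 mm in the box frame; turns with the cover (axes as the box's when shut). The cover, a plate 90 (x) x 70 (y) x 5 mm, pivots like a see-saw on a line along y 40 mm behind this point, 20 mm of it lie in front. The cell beneath is 93 x 73 mm, free to 45 mm below the top.
- cover_d (a joint): Turn of the back right cover, rad: 0 shut and flush, grows as its front, ribbed end sinks into the box (back end rises), 0.8 fully open at its stop. A free cover moves under about 2 N at the press point and stays where it is pushed; a blocked one gives about 1 mm, then is rigid, and stays under 0.04 unless forced.
- dongle: A loose blue USB dongle, 18x48x12 mm, lying to the left of the box; leave it alone. Origin: centre of its underside.
- loupe: A loose black eye loupe, 36 mm wide and high, standing to the left of the box; leave it alone. Origin: centre of its underside.
- stick_unit: A loose small thumb-stick module, grey-white and black, 33x37x16 mm, behind the box; leave it alone. Origin: centre of its underside.

How it is judged:
At the end, for the whole second after the job is handed in: Exactly one cover is turned open by more than 0.6 rad and at rest, the other three are under 0.08 rad, and the dongle, loupe and thumb-stick module are within 15 mm of where they stood (((value of joint cover_a above 0.6 rad and velocity of joint cover_a below 0.05 rad/s and value of joint each of cover_b, cover_c, cover_d below 0.08 rad) or (value of joint cover_b above 0.6 rad and velocity of joint cover_b below 0.05 rad/s and value of joint each of cover_a, cover_c, cover_d below 0.08 rad) or (value of joint cover_c above 0.6 rad and velocity of joint cover_c below 0.05 rad/s and value of joint each of cover_a, cover_b, cover_d below 0.08 rad) or (value of joint cover_d above 0.6 rad and velocity of joint cover_d below 0.05 rad/s and value of joint each of cover_a, cover_b, cover_c below 0.08 rad)) and distance of each of dongle, loupe, stick_unit from where it was at the start of the episode below 0.015 m); the robot touches nothing.
It fails at once if a blocked cover is forced: the box or a cover is pushed with more than 60 N (contact force between any of the fingers, the arm and service_box above 60 N).
It fails at once if the dongle, the loupe or the thumb-stick module is lifted or shifted by more than 20 mm (distance of any of dongle, loupe, stick_unit from where it was at the start of the episode above 0.02 m).
It also fails if it takes over 45 s, if anything falls off the work surface, if the arm or the gripper's body presses on something with over 40 N, if the wrist force passes 120 N, or if a joint passes its speed limit or range.

## Robot

A 6-joint arm with a two-finger parallel gripper is mounted at the origin on a cart in front of the work surface, level with it; the furniture and walls round the work are solid. World frame = base frame: x ahead of the robot, y to its left, z up, the work surface at z = 0. Lengths are in m, angles in rad, forces in N, time in s.
With the tool pointing down it reaches from about 0.3 to 0.775 m from the base axis. Payload 14.6 kg.
Tool frame: the origin (TCP) lies on the centre line of the jaws, within the pads' length; the fingertips stand 19 mm ahead of it and the grasp point (between the pads) is the TCP; z points along the fingers, y is the direction in which the jaws open and shut (so a half turn about z gives the same grasp; the last joint's range is limited). The gripper opens to 94 mm and grips with 3 to 60 N. Pads are 16 mm wide; open, the fingers measure 119 mm over their backs; the gripper's body (75 mm by 177 mm) begins 78 mm behind the grasp point.
Start: joints at [-1.241, 0.3, 1.521, -0, 1.321, -0.067], TCP at [0.213, -0.507, 0.224] pointing down, gripper open.
Joint ranges: [-3.03, 3.03], [-0.79, 2.21], [0.23, 2.52], [-1.04, 4.18], [0, 3.07], [-2.55, 2.55]. Speed limits (rad/s): [2.22, 2.22, 2.57, 3.14, 3.14, 3.14].

## Interface

Orientations are given as [roll, pitch, yaw] about the fixed x, y, z axes, in that order (R = Rz(yaw) Ry(pitch) Rx(roll)).
In Python, from station import ctrl gives the robot as it stands. The module is installed in compiled form; this text tells all that it offers.
- The arm moves only by the shell command python3 -m creep 'ROWS' [FORCE]. ROWS is a JSON object of lists of equal length, an entry for each row: "translation": the shift along the world's x, y, z in mm, a list of three; "yaw": the turn about the world's z in rad; "gripper": the closure in counts, from 0 (fully open) to 255 (shut). A call has 1 to 5 rows; each row is the pose to reach, as a shift and turn from the pose measured when the call began; what a row does not reach only later rows make up. A row lasts 1/12 s, in which the tool goes at most 41.7 mm and 7.16 degrees, less where a joint would pass 70% of its speed; a pose out of reach is approached as far as the arm can. A call with a gripper value outside its range is refused whole. The fingers move at their own pace and stop on an object; FORCE is the grip in N (left out, the last holds). Time passes only in rows, so rows that repeat a pose let the fingers close. It gives the time, the measured TCP pose, the force and the opening at its end, in the units of the state.
- ctrl.get_obs(): the state, without advancing time (a new reading comes with each control period).
- ctrl.camera(name): name is "side" or "top"; returns a dict with "pixels" (400x640x3 uint8, red, green, blue), "depth" (400x640 float32, m along the optical axis (not along the pixel's ray), 0 where there is no reading), "fx", "fy", "cx", "cy" (pixels), "R" (3x3) and "t" (3): a world point X has camera coordinates R X + t. Camera axes: x right, y down, z forward; pixel columns grow to the right and rows downward; lengths in m; the calibration is good to about 2 mm. A picture is of the moment at which its call begins.
- ctrl.hand_in(): hands the job in, once; it reports no verdict.
The state is a dict: "time_s": time; "qpos": joint angles; "joint_vel": joint speeds; "tau": joint torques, N m; "ee_pos": TCP position; "eef_rot": TCP orientation; "force": force on the tool from outside, world axes, zero at the start; "moment": the same for the moment, N m; "grip_width": finger opening in m.
Only numpy, scipy, OpenCV 4.12 (cv2) and the standard library are available. Lean on these libraries where they do the work, as an engineer would, in place of code of your own. Each camera call takes 0.05 s, during which the arm holds its last target. There are 200 camera calls.

## Working session

There is one attempt and no reset: what is moved stays moved. The work goes in short steps, Python scripts to look and compute and a shell command to move; the robot and the scene stay as the last step left them, time stands still between calls to the robot, and variables do not carry over. Pictures are saved under pics/ and viewed, about 8 in all and at most 12, crops included, and the job is handed in when it is done.

```bash
mkdir -p pics
python3 - <<'E'
from station import ctrl
import cv2,numpy as np
o=ctrl.get_obs();print({k:np.round(v,3).tolist() for k,v in o.items()})
for n in("top","side"):
    c=ctrl.camera(n);cv2.imwrite(f"pics/{n}0.png",c["pixels"][:,:,::-1]);np.savez(f"{n}0.npz",**c)
    print(n,c["fx"],c["cx"],c["cy"],np.round(-c["R"].T@c["t"],3),np.round(c["R"],2).tolist())
E
```

```text
{'time_s': 0.0, 'qpos': [-1.241, 0.3, 1.522, -0.0, 1.321, -0.067], 'joint_vel': [0.0, -0.001, -0.002, 0.001, 0.0, -0.001], 'tau': [-0.001, -53.181, -35.273, 0.071, 0.024, -0.0], 'ee_pos': [0.212, -0.507, 0.224], 'eef_rot': [-3.14, -0.0, 0.397], 'force': [1.358, 0.242, -0.454], 'moment': [0.028, 0.043, -0.085], 'grip_width': 0.094}
top 512.44182097584 328.7191058138425 199.5543799867236 [0.417 0.267 0.891] [[-0.01, -1.0, 0.02], [-0.99, 0.0, -0.16], [0.16, -0.02, -0.99]]
side 415.9811205819593 319.1360877578391 199.06312579384777 [ 0.559 -0.459  0.533] [[1.0, -0.03, -0.02], [-0.04, -0.53, -0.85], [0.02, 0.85, -0.53]]
```

View pics/top0.png

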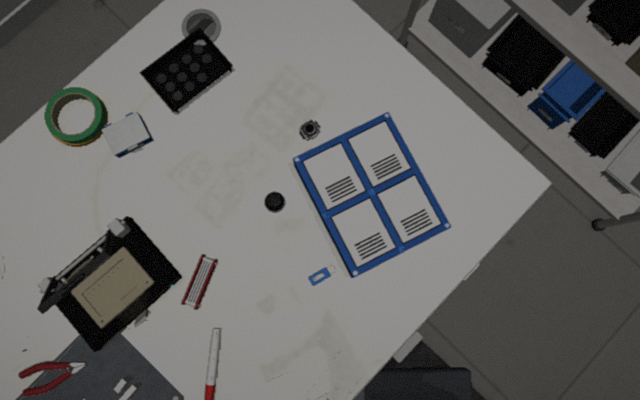

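View pics/side0.png

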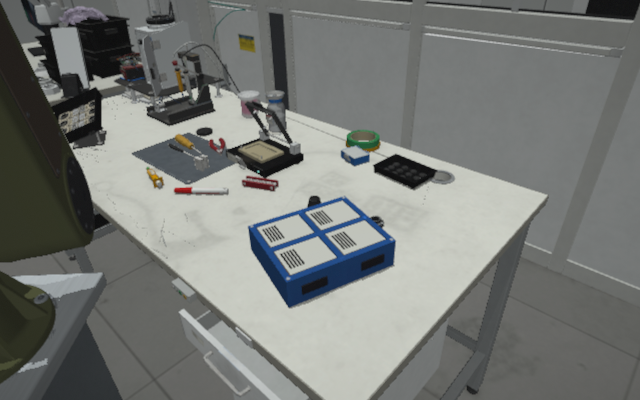

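The box is at about (295..449, 115..275) px in the top view. Its ribbed ends face the robot (image bottom), with the loupe at (275,202), the dongle at (320,276) and the stick module at (310,130). Next I measure the box.

```bash
cat > m.py <<'E'
import cv2,numpy as np
def ray(c,uv,z):
    R,t=c["R"],c["t"];C=-R.T@t
    d=np.array([(uv[0]-c["cx"])/c["fx"],(uv[1]-c["cy"])/c["fy"],1])@R
    return C+d*(z-C[2])/d[2]
E
python3 - <<'E'
from m import *
for n,roi in(("top",(285,105,460,285)),("side",(235,185,405,320))):
    c=dict(np.load(n+"0.npz"));p=c["pixels"];x0,y0,x1,y1=roi
    h=cv2.cvtColor(p,cv2.COLOR_RGB2HSV)
    m=cv2.inRange(h,(100,110,50),(125,255,255));k=np.zeros_like(m);k[y0:y1,x0:x1]=m[y0:y1,x0:x1]
    cs,hier=cv2.findContours(k,cv2.RETR_CCOMP,cv2.CHAIN_APPROX_NONE)
    big=max(range(len(cs)),key=lambda i:cv2.contourArea(cs[i]))
    if n=="top":
        P=np.array([ray(c,q[0],.06)[:2] for q in cs[big]],np.float32)
        print("outer rect@.06",cv2.minAreaRect(P*1000))
    for i in range(len(cs)):
        if hier[0][i][3]==big and cv2.contourArea(cs[i])>500:
            P=np.array([ray(c,q[0],.06)[:2] for q in cs[i]],np.float32)*1000
            print(n,"cover",[np.round(v,1) for v in cv2.minAreaRect(P)])
    # depth check
    for u,v in [(372,193),(340,165)] if n=="top" else [(340,215)]:
        d=c["depth"][v,u];X=c["R"].T@(d*np.array([(u-c["cx"])/c["fx"],(v-c["cy"])/c["fy"],1])-c["t"]);print("depth pt",X.round(4))
c=dict(np.load("top0.npz"))
for nm,uv,z in(("dongle",(320,276),.01),("loupe",(275,202),.036),("stick",(310,130),.016)):print(nm,ray(c,uv,z).round(3))
E
```

```text
outer rect@.06 ((566.50439453125, 178.71958923339844), (219.21241760253906, 181.21290588378906), 26.599014282226562)
top cover [array([501.1, 192.1]), array([96. , 76.1]), np.float64(26.6)]
top cover [array([539. , 116.2]), array([96. , 76.2]), np.float64(26.5)]
top cover [array([594.8, 239.2]), array([95.9, 76.2]), np.float64(26.6)]
top cover [array([633. , 163.3]), array([96.5, 76.3]), np.float64(26.5)]
depth pt [0.5652 0.1761 0.0607]
depth pt [0.6128 0.2284 0.0604]
side cover [array([540.6, 115.9]), array([96.5, 78.8]), np.float64(26.6)]
side cover [array([634.7, 163. ]), array([96.9, 79.1]), np.float64(26.7)]
side cover [array([502.8, 192.3]), array([96.4, 80.5]), np.float64(26.4)]
side cover [array([596.5, 239.2]), array([97.3, 80.9]), np.float64(26.7)]
depth pt [0.6129 0.2347 0.0599]
dongle [0.431 0.262 0.01 ]
loupe [0.555 0.338 0.036]
stick [0.687 0.279 0.016]
```

Centre (567.5, 177.7) mm, yaw 0.464 rad. Both views and the depth agree: the top is at z≈60 and the sizes match. Press points: a (479,181), b (517,105), c (573,228), d (611,152) mm. I close the gripper and go to b first.

```bash
python3 -m creep '{"translation":[[18,36,0],[36,72,0],[54,108,0],[72,144,0],[90,180,0]],"yaw":[0.02,0.04,0.067,0.067,0.067],"gripper":[255,255,255,255,255]}' 20
python3 -m creep '{"translation":[[18,36,0],[36,72,0],[54,108,0],[72,144,0],[90,180,0]],"yaw":[0,0,0,0,0],"gripper":[255,255,255,255,255]}'
python3 -m creep '{"translation":[[18,36,0],[36,72,0],[54,108,0],[72,144,0],[90,180,0]],"yaw":[0,0,0,0,0],"gripper":[255,255,255,255,255]}'
```

```text
time_s: 0.52
ee_pos: [0.3027, -0.3252, 0.2237]
eef_rot: [-3.14, -0.0, 0.463]
force: [1.1, -0.4, -0.0]
grip_width: 0.0643
time_s: 0.93
ee_pos: [0.393, -0.1432, 0.2237]
eef_rot: [-3.14, -0.0, 0.463]
force: [0.9, -1.0, -0.6]
grip_width: 0.031
time_s: 1.35
ee_pos: [0.4834, 0.0389, 0.2236]
eef_rot: [-3.14, 0.0, 0.464]
force: [-0.1, -0.8, 0.1]
grip_width: 0.0007
```

```bash
python3 -m creep '{"translation":[[17,33,0],[34,66,-10],[34,66,-50],[34,66,-90],[34,66,-124]],"yaw":[0,0,0,0,0],"gripper":[255,255,255,255,255]}'
python3 -m creep '{"translation":[[0,0,-5],[0,0,-10],[0,0,-10]],"yaw":[0,0,0],"gripper":[255,255,255]}'
python3 -m creep '{"translation":[[0,0,-3],[0,0,-6],[0,0,-6]],"yaw":[0,0,0],"gripper":[255,255,255]}'
```

```text
time_s: 1.77
ee_pos: [0.5166, 0.1055, 0.097]
eef_rot: [-3.14, 0.001, 0.465]
force: [0.3, 0.1, -0.7]
grip_width: 0.0004
time_s: 2.02
ee_pos: [0.5169, 0.1055, 0.0876]
eef_rot: [-3.14, 0.001, 0.465]
force: [0.2, -0.2, -0.0]
grip_width: 0.0008
time_s: 2.27
ee_pos: [0.5174, 0.1055, 0.0825]
eef_rot: [-3.14, -0.0, 0.465]
force: [-0.5, 0.9, -0.6]
grip_width: 0.0005
```

```bash
python3 -m creep '{"translation":[[0,0,-2],[0,0,-2]],"yaw":[0,0],"gripper":[255,255]}'
python3 -m creep '{"translation":[[0,0,-1],[0,0,-1]],"yaw":[0,0],"gripper":[255,255]}'
python3 -m creep '{"translation":[[0,0,-1],[0,0,-1]],"yaw":[0,0],"gripper":[255,255]}'
```

```text
time_s: 2.43
ee_pos: [0.5176, 0.1054, 0.0809]
eef_rot: [-3.141, -0.001, 0.465]
force: [0.1, -0.3, -0.1]
grip_width: 0.0002
time_s: 2.6
ee_pos: [0.5176, 0.1054, 0.0799]
eef_rot: [-3.141, -0.001, 0.464]
force: [0.3, 0.2, 0.3]
grip_width: 0.0003
time_s: 2.77
ee_pos: [0.5177, 0.1054, 0.079]
eef_rot: [-3.141, -0.002, 0.464]
force: [-0.3, 0.2, -0.6]
grip_width: 0.0004
```

```bash
for i in 1 2; do python3 -m creep '{"translation":[[0,0,-1],[0,0,-1]],"yaw":[0,0],"gripper":[255,255]}';done
```

```text
time_s: 2.93
ee_pos: [0.5177, 0.1054, 0.0785]
eef_rot: [-3.141, -0.002, 0.465]
force: [-3.1, -0.7, 8.2]
grip_width: 0.0
time_s: 3.1
ee_pos: [0.5178, 0.1054, 0.0785]
eef_rot: [-3.141, -0.002, 0.465]
force: [-5.7, -1.0, 13.9]
grip_width: 0.0003
```

b is rigid at 14 N, so it is blocked. Next, a.

```bash
python3 -m creep '{"translation":[[0,0,15],[-15,30,20],[-30,60,20],[-38,76,14],[-38,76,6]],"yaw":[0,0,0,0,0],"gripper":[255,255,255,255,255]}'
python3 -m creep '{"translation":[[0,0,-2],[0,0,-3]],"yaw":[0,0],"gripper":[255,255]}'
python3 -m creep '{"translation":[[0,0,-1.5],[0,0,-1.5]],"yaw":[0,0],"gripper":[255,255]}'
```

```text
time_s: 3.52
ee_pos: [0.4788, 0.1839, 0.0848]
eef_rot: [-3.141, -0.003, 0.467]
force: [0.2, -0.7, 0.4]
grip_width: 0.0003
time_s: 3.68
ee_pos: [0.4788, 0.1836, 0.0812]
eef_rot: [-3.141, -0.002, 0.468]
force: [0.3, -0.5, -0.4]
grip_width: 0.0005
time_s: 3.85
ee_pos: [0.4791, 0.1828, 0.0795]
eef_rot: [-3.141, -0.002, 0.466]
force: [0.6, 1.0, -0.4]
grip_width: 0.0008
```

```bash
for i in 1 2; do python3 -m creep '{"translation":[[0,0,-1],[0,0,-1]],"yaw":[0,0],"gripper":[255,255]}';done
```

```text
time_s: 4.02
ee_pos: [0.4795, 0.1823, 0.0785]
eef_rot: [-3.141, -0.002, 0.466]
force: [-0.6, 0.2, 0.1]
grip_width: 0.0005
time_s: 4.18
ee_pos: [0.4797, 0.1822, 0.0776]
eef_rot: [-3.141, -0.003, 0.465]
force: [1.5, -0.1, 2.1]
grip_width: 0.0007
```

```bash
for i in 1 2; do python3 -m creep '{"translation":[[0,0,-1],[0,0,-1]],"yaw":[0,0],"gripper":[255,255]}';done
```

```text
time_s: 4.35
ee_pos: [0.4797, 0.1821, 0.0766]
eef_rot: [-3.141, -0.003, 0.465]
force: [-0.1, 0.4, 2.4]
grip_width: 0.0005
time_s: 4.52
ee_pos: [0.4797, 0.1821, 0.0754]
eef_rot: [-3.141, -0.003, 0.465]
force: [0.4, 0.8, 2.1]
grip_width: 0.0006
```

a rocks at about 2 N. I push it down straight, watching the force.

```bash
for i in 1 2; do python3 -m creep '{"translation":[[0,0,-2],[0,0,-5],[0,0,-8],[0,0,-11],[0,0,-11]],"yaw":[0,0,0,0,0],"gripper":[255,255,255,255,255]}';done
```

```text
time_s: 4.93
ee_pos: [0.4794, 0.182, 0.0637]
eef_rot: [-3.141, -0.002, 0.465]
force: [0.5, 1.4, 0.8]
grip_width: 0.0004
time_s: 5.35
ee_pos: [0.479, 0.1818, 0.0519]
eef_rot: [-3.141, -0.0, 0.465]
force: [-0.5, -0.3, 0.2]
grip_width: 0.0004
```

```bash
python3 -m creep '{"translation":[[0,0,-1],[0,0,-3],[0,0,-3]],"yaw":[0,0,0],"gripper":[255,255,255]}'
python3 -m creep '{"translation":[[0,0,-1.5],[0,0,-1.5]],"yaw":[0,0],"gripper":[255,255]}'
python3 - <<'E'
from station import ctrl
import cv2
p=ctrl.camera("side")["pixels"][150:350,200:460,::-1];cv2.imwrite("pics/s1.png",cv2.resize(p,None,fx=3,fy=3))
E
```

```text
time_s: 5.6
ee_pos: [0.4788, 0.1818, 0.0485]
eef_rot: [-3.141, 0.0, 0.465]
force: [0.9, -0.0, 1.5]
grip_width: 0.0003
time_s: 5.77
ee_pos: [0.4789, 0.1818, 0.0472]
eef_rot: [-3.141, -0.0, 0.465]
force: [-3.1, -0.9, 6.5]
grip_width: 0.0004
```

View pics/s1.png

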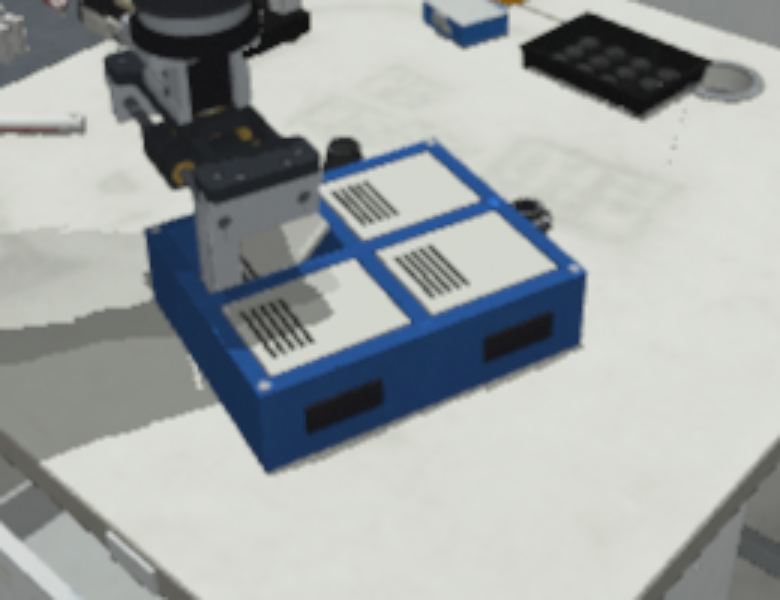

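Cover a's back end stands up at about (310,235) in the crop, and the others are flush. The 6.5 N at 32 mm depth matches the 0.8 rad stop (about 33 mm). One last small push, then withdraw.

```bash
python3 -m creep '{"translation":[[0,0,-1],[0,0,-1]],"yaw":[0,0],"gripper":[255,255]}'
python3 -m creep '{"translation":[[0,0,10],[0,0,25],[0,0,50],[0,0,80],[0,0,115]],"yaw":[0,0,0,0,0],"gripper":[255,255,255,255,255]}'
python3 -m creep '{"translation":[[-10,-38,10],[-20,-76,20],[-30,-114,20],[-40,-152,20],[-50,-190,20]],"yaw":[0,0,0,0,0],"gripper":[255,255,255,255,255]}'
python3 -m creep '{"translation":[[-10,-38,0],[-20,-76,0],[-30,-100,0],[-30,-100,0]],"yaw":[0,0,0,0],"gripper":[255,255,255,255]}'
python3 - <<'E'
from station import ctrl
from m import *
c=ctrl.camera("side");np.savez("side1.npz",**c);p=c["pixels"]
t=ctrl.camera("top");np.savez("top1.npz",**t);a=cv2.resize(p[170:330,220:420],None,fx=3,fy=3);b=cv2.resize(t["pixels"][100:300,260:460],(480,480))
im=np.zeros((480,1080,3),np.uint8);im[:,:600]=a;im[:,600:]=b
cv2.imwrite("pics/f.png",cv2.resize(im[:,:,::-1],(800,356)))
# height map in box frame along cover centre lines
v,u=np.mgrid[0:400,0:640];d=t["depth"]
X=(np.stack([(u-t["cx"])/t["fx"]*d,(v-t["cy"])/t["fy"]*d,d],-1)-t["t"])@t["R"]
yw=.464;q=X[...,:2]-[.5675,.1777];bx=q@[np.cos(yw),np.sin(yw)];by=q@[-np.sin(yw),np.cos(yw)]
for n,x,y in(("a",-52.5,42.5),("b",-52.5,-42.5),("c",52.5,42.5),("d",52.5,-42.5)):
    o=[]
    for k in(-35,-25,-15,-5,5,15,25,35):
        m=(abs(bx*1e3-x-k)<5)&(abs(by*1e3-y)<20)&(d>0);o.append(round(float(np.median(X[...,2][m]))*1e3,1) if m.any() else None)
    print(n,o)
# scene change at loose objects
old=np.load("top0.npz")["pixels"].astype(int)
for nm,(uu,vv) in(("dongle",(320,276)),("loupe",(275,202)),("stick",(310,130))):
    s=np.s_[vv-14:vv+14,uu-14:uu+14];print(nm,abs(t["pixels"].astype(int)[s]-old[s]).mean().round(2))
E
```

```text
time_s: 5.98
ee_pos: [0.4791, 0.1819, 0.047]
eef_rot: [-3.141, -0.001, 0.465]
force: [-5.2, -1.0, 11.6]
grip_width: 0.0005
time_s: 6.4
ee_pos: [0.4784, 0.1817, 0.1627]
eef_rot: [-3.14, 0.001, 0.465]
force: [0.2, 0.0, -0.1]
grip_width: 0.0006
time_s: 6.82
ee_pos: [0.4275, -0.0097, 0.1833]
eef_rot: [-3.141, 0.001, 0.466]
force: [1.2, -0.2, 1.2]
grip_width: 0.0004
time_s: 7.15
ee_pos: [0.3962, -0.1129, 0.1838]
eef_rot: [3.142, 0.001, 0.462]
force: [0.5, 0.3, 0.5]
grip_width: 0.0008
a [10.2, 19.9, 30.9, 40.8, 51.0, 61.1, 71.2, 78.7]
b [59.2, 59.4, 59.7, 59.5, 59.6, 60.0, 59.9, 60.2]
c [60.2, 60.0, 60.2, 59.7, 59.9, 59.8, 60.0, 60.0]
d [60.1, 60.1, 60.3, 60.1, 60.0, 60.1, 59.9, 59.9]
dongle 1.86
loupe 2.85
stick 2.38
```

View pics/f.png

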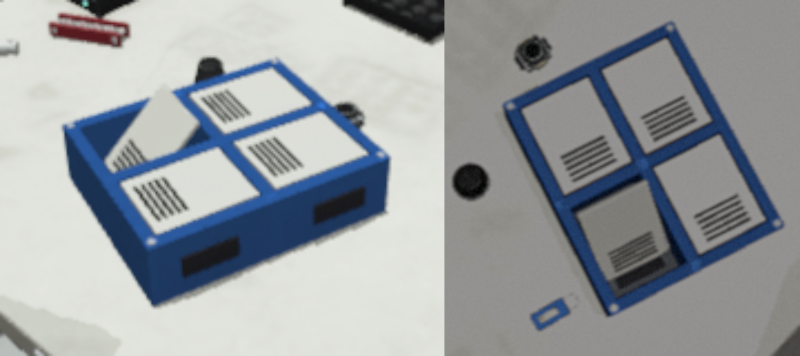

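The picture shows the front left cover standing open in both views. The depth slope is about 10.2 mm per 10 mm, which is about 0.79 rad. Covers b, c and d are flush and the loose objects have not moved. I hand in.

```bash
python3 -c "
from station import ctrl
print(ctrl.hand_in())"
```

```text
the job is handed in; nothing more can be done
None
```

The free cover was the front left one (cover_a). It now stands open at its stop, and I handed the job in at about 7.3 s on the robot's clock.

- **Finding it:** I pressed the front right cover (b) first. It was rigid at 14 N, so I left it. The front left cover then gave way at about 2 N, so I did not press the two back covers.
- **Opening it:** I pushed straight down until it met its stop, with about 13 N on the tool at the end. The highest force I read in the whole job was about 15 N, against the 60 N limit.
- **Last checks:** the depth image puts cover a at about 0.79 rad and covers b, c and d flush to within 1 mm. In the top view the dongle, the loupe and the thumb-stick module show no visible movement, and the arm was clear of everything. No check failed or disagreed.

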